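# Open the press on the round cheese

### The arm

A 6-joint arm with a two-finger parallel gripper is mounted at the origin on the work surface. World frame = base frame: x ahead of the robot, y to its left, z up, the work surface at z = 0. Lengths are in m, angles in degrees, forces in N, time in s.
With the tool pointing down it reaches from about 0.375 to 0.9 m from the base axis. Payload 3.1 kg.
Tool frame: the origin (TCP) lies on the centre line of the jaws, within the pads' length; the fingertips stand 25 mm ahead of it and the grasp point (between the pads) lies 6 mm ahead of it; z points along the fingers, y is the line along which they close (so a half turn about z gives the same grasp; the last joint's range is limited). The gripper opens to 87 mm and grips with 3 to 60 N. Pads are 19 mm wide; open, the fingers measure 117 mm over their backs; the gripper's body (75 mm by 190 mm) begins 51 mm behind the grasp point.
Start: joints at [64.83, 30.224, 82.088, -0, 67.689, -10.227], TCP at [0.161, 0.604, 0.248] pointing down, gripper open.
Joint ranges: [-176.69, 176.69], [-43.24, 126.21], [12.49, 139.97], [-82, 262], [0, 151.66], [-163.58, 163.58]. Speed limits (degrees/s): [159.86, 159.86, 180, 180, 180, 180].

### API

Orientations are given as a 3x3 rotation matrix whose columns are the frame's x, y, z axes.
In Python, from rig import * gives the robot as it stands.
- The arm moves only by the tool step_arm, never from a script. Its argument "steps" is a list of rows, each a list of 7 numbers: the shift along the tool's x, y, z normalised to -1 to 1, where 1 is 0.3 m, then the turn, a rotation vector about the tool's x, y, z normalised to -1 to 1, where 1 is 45 degrees, then the gripper's target within -1 to 1 (shut at 1, half-way at 0, fully open at -1). A call has 1 to 8 rows; each row is the pose to reach, as a shift and turn from the pose commanded when the call began, along the tool's axes at that moment; what a row does not reach only later rows make up. A row lasts 1/12 s, in which the tool goes at most 41.7 mm and 7.16 degrees, less where a joint would pass 70% of its speed; a pose out of reach is approached as far as the arm can. A call with a number of a shift or a turn outside -1 to 1 is refused whole. A call with a gripper value outside its range is refused whole. The fingers move at their own pace and stop on an object; the grip force is fixed at half the most. Time passes only in rows, so rows that repeat a pose let the fingers close. It gives the time, the measured TCP pose, the force, the opening and the grip force at its end, in the units of the state.
- read_state(): the state, without advancing time (a new reading comes with each control period).
- capture(name): name is "scene" or "top"; returns a dict with "image" (384x512x3 uint8, red, green, blue), "vertical_fov" (degrees; the focal length in pixels is half the picture's height over the tangent of half this angle, whatever the lens; pixels are square), "cx", "cy" (the principal point, pixels), "world_from_camera" (4x4, takes a point from camera to world coordinates). Camera axes: x right, y down, z forward; pixel columns grow to the right and rows downward; lengths in m; the calibration is good to about 2 mm. A picture is of the moment at which its call begins. There is no depth.
- hand_in(): hands the job in; it is judged then, once.
The state is a dict: "time_s": time; "joint_positions": joint angles; "qvel": joint speeds; "tau": joint torques, N m; "position": TCP position; "tcp_rot": TCP orientation; "force": force on the tool from outside, world axes, zero at the start; "moment": the same for the moment, N m; "opening": opening from 0.0 (shut) to 1.0 (fully open); "grasp_force": force on a finger pad.
Only numpy, scipy, OpenCV 4.12 (cv2) and the standard library are available. Lean on these libraries where they do the work, as an engineer would, in place of code of your own. Each camera call takes 0.05 s, during which the arm holds its last target. There are 200 camera calls.

### The job

Two small screw presses stand on the packing table, one holding a round cheese and the other a rectangular block. Unscrew the handwheel of the press with the round cheese, anticlockwise seen from above, until its pressing plate stands at least 12 mm clear above the cheese, then let go. Leave the cheese where it lies and do not work the other press.

Things in the scene. Friction and masses are not known exactly. Their poses are not given: they have to be found in the camera images.
- round_grip (a point): Centre of the handwheel of the press holding the round cheese: level dark steel wheel, 60 mm outer diameter, rim a 12 mm round bar, 3 spokes, 20 mm hub. The point is on the vertical spindle axis, mid-height of the rim, about 215 mm above the table at the start. z: spindle axis, up. Grip it from above across its diameter; nothing stands over 6 mm above the rim; 50 mm free depth below the point.
- round_lift (a joint): Rise in m of that press's spindle, wheel and plate (steel disc 92 mm across): 0 = closed, plate down on the cheese (start). Fast screw: each radian the wheel turns anticlockwise seen from above lifts them all 0.012 m, so the hand must rise with the wheel. Turning takes about 0.3 N m; it stays where left; stop at 0.024 (2.0 rad).
- round_cheese_mid (a point): Centre, half-way up, of the round cheese: cream-coloured, 122 mm across, 60 mm high, 0.7 kg, loose on the press's base plate under the pressing plate, concentric with the spindle.
- block_grip (a point): Centre of the same kind of handwheel on the other press, which holds a rectangular cheese (135 x 100 x 45 mm); about 200 mm above the table. Leave it alone. Each press: steel base 150 x 200 x 14 mm, two pillars 160 mm apart, crossbar 34 mm wide with its top at 150 mm; brass nut (32 mm across) and bolt heads on it reach 163 mm.
There are look-alikes about, which are no part of the job. Leave any brown or purple look-alike of the part that bears round_grip alone.

How it is judged (in metres and radians):
At the end, for the whole second after the job is handed in: The plate of the press with the round cheese is lifted at least 12 mm (11 mm is accepted) and at rest, and the round cheese lies within 15 mm of where it was (value of joint round_lift above 0.011 m and velocity of joint round_lift between -0.002 and 0.002 m/s and distance of round_cheese_mid from where it was at the start of the episode below 0.015 m); the robot touches nothing.
It fails at once if The other press is worked: its handwheel moves more than 4 mm (about 20 degrees of turn) (distance of block_grip from where it was at the start of the episode above 0.004 m).
It also fails if it takes over 35 s, if anything falls off the work surface, if the arm or the gripper's body presses on something with over 40 N, if the wrist force passes 120 N, or if a joint passes its speed limit or range.

## Working session

There is one attempt and no reset: what is moved stays moved. The work goes in short steps, Python scripts to look and compute and a tool call to move; the robot and the scene stay as the last step left them, time stands still between calls to the robot, and variables do not carry over. Pictures are saved under pics/ and viewed, at most 10 in all, crops included, and the job is handed in when it is done.

Besides the shell and the picture viewer there is one more tool, called in YAML: its name, and indented under it one key for each argument. step_arm: Moves the arm, as the interface text tells. Scaled input: -1 to 1 covers 0.3 m each way for a shift and 45 degrees each way for a turn. Its arguments: {"type":"object","properties":{"steps":{"type":"array"}},"required":["steps"]}

```bash
mkdir -p pics; python3 - <<'E'
from rig import *
import cv2,json
s=read_state();print({k:s[k] for k in('time_s','position','tcp_rot','force','opening')})
for n in('scene','top'):
    c=capture(n);cv2.imwrite(f'pics/{n}0.png',c['image'][:,:,::-1]);print(n,c['vertical_fov'],c['cx'],c['cy'],c['world_from_camera'])
E
```

```text
{'time_s': 0.0, 'position': array([0.16083043, 0.60323433, 0.24657527]), 'tcp_rot': array([[-9.66183739e-01,  2.57852950e-01, -9.16012557e-04],
       [ 2.57854304e-01,  9.66181789e-01, -1.97718520e-03],
       [ 3.75211617e-04, -2.14652196e-03, -9.99997626e-01]]), 'force': array([-0.43353431,  0.35711451, -1.02127621]), 'opening': 0.9985547631747516}
scene 51.85122023140911 250.75674346038707 187.3293916219138 [[ 0.21864913  0.7931096  -0.56848018  1.14456286]
 [ 0.97579142 -0.17480649  0.13142981 -0.27386129]
 [ 0.00486422 -0.58345509 -0.81213083  1.02335972]
 [ 0.          0.          0.          1.        ]]
top 43.49906829680276 254.93720941158458 187.41465224738585 [[-0.00202542 -0.99459408  0.10381958  0.39661041]
 [-0.99998841  0.00156108 -0.00455364 -0.11485034]
 [ 0.00436695 -0.1038276  -0.99458572  1.55092603]
 [ 0.          0.          0.          1.        ]]
```

View pics/scene0.png

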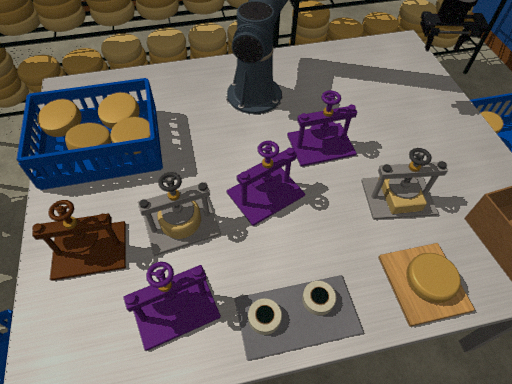

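View pics/top0.png

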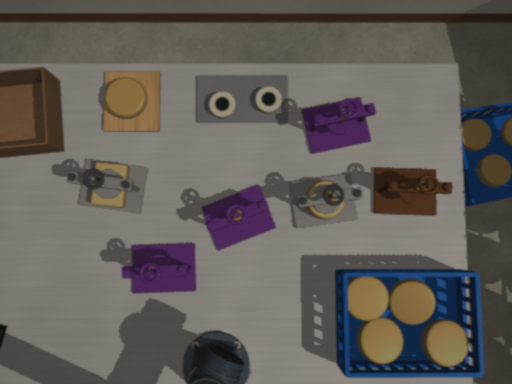

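The wheels in view, as scene / top pixels:

| Press | Scene | Top |
|---|---|---|
| Steel, round cheese | (170,183) | (334,195) |
| Steel, block | (421,158) | (93,178) |
| Brown | (62,211) | (428,184) |
| Purple | (268,153) | (237,213) |
| Purple | (331,99) | (150,271) |
| Purple | (160,275) | (347,108) |

By the description I choose the steel one with the round cheese, and check it in a close crop.

```bash
python3 - <<'E'
import cv2,numpy as np
a=cv2.imread('pics/scene0.png')[165:255,130:230];b=cv2.imread('pics/top0.png')[160:235,285:368]
f=lambda i:cv2.resize(i,(400,int(400*i.shape[0]/i.shape[1])),interpolation=cv2.INTER_CUBIC)
a,b=f(a),f(b);b=cv2.convertScaleAbs(b,alpha=1.6)
h=max(len(a),len(b));p=lambda i:np.pad(i,((0,h-len(i)),(0,0),(0,0)))
cv2.imwrite('pics/crop.png',np.hstack([p(a),p(b)]))
E
```

```text
(no output)
```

View pics/crop.png

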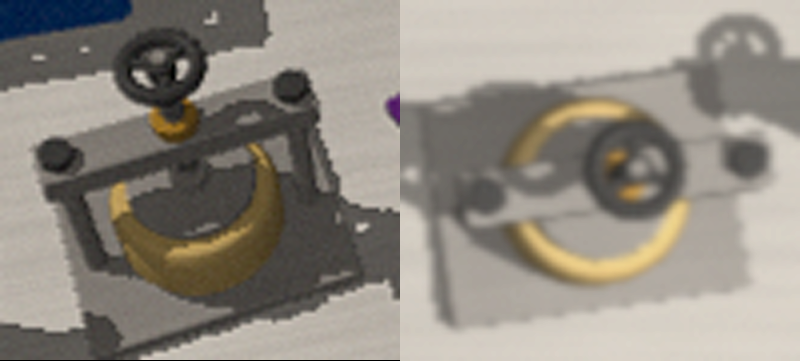

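The crop shows a dark steel wheel, brass nut and round cream cheese. The wheel centre is at scene (170,182) and top (333.6,194.9). That confirms the choice.

```bash
cat > h.py <<'E'
import numpy as np
C={'scene':(51.85122023140911,250.75674346,187.32939162,np.array([[ 0.21864913,0.7931096,-0.56848018,1.14456286],[0.97579142,-0.17480649,0.13142981,-0.27386129],[0.00486422,-0.58345509,-0.81213083,1.02335972]])),
'top':(43.49906829680276,254.93720941,187.41465225,np.array([[-0.00202542,-0.99459408,0.10381958,0.39661041],[-0.99998841,0.00156108,-0.00455364,-0.11485034],[0.00436695,-0.1038276,-0.99458572,1.55092603]]))}
def ray(n,u,v):
    f,cx,cy,T=C[n];f=192/np.tan(np.radians(f/2))
    d=T[:,:3]@[(u-cx)/f,(v-cy)/f,1];return T[:,3],d/np.linalg.norm(d)
def atz(n,u,v,z):
    o,d=ray(n,u,v);return o+d*(z-o[2])/d[2]
def tri(a,b):
    A=0;B=0
    for n,p in(('scene',a),('top',b)):
        o,d=ray(n,*p);P=np.eye(3)-np.outer(d,d);A=A+P;B=B+P@o
    return np.linalg.solve(A,B)
E
python3 - <<'E'
from h import *
np.set_printoptions(precision=4,suppress=True)
print('wheel',tri((169.6,181.6),(333.2,194.5)),atz('scene',169.6,181.6,.215),atz('top',333.2,194.5,.215))
for n,l in(('scene',[(143.8,203.3),(202.6,185.8)]),('top',[(302.7,199.8),(356.6,192.1)])):print(n,[atz(n,*p,.163) for p in l])
E
```

```text
wheel [ 0.5159 -0.3401  0.2137] [ 0.5168 -0.3407  0.215 ] [ 0.5159 -0.3392  0.215 ]
scene [array([ 0.5323, -0.4176,  0.163 ]), array([ 0.5095, -0.2599,  0.163 ])]
top [array([ 0.5052, -0.2593,  0.163 ]), array([ 0.5274, -0.4159,  0.163 ])]
```

Wheel centre is about (0.516, -0.340, 0.214). First I rise and swing over.

step_arm:
  steps:
    - [0, 0, -0.3, 0, 0, 0, -1]
    - [0, 0, -0.36, 0, 0, 0, -1]
    - [-0.75, -0.2, -0.36, 0, 0, 0.95, -1]
    - [-0.75, -0.2, -0.36, 0, 0, 0.95, -1]
    - [-0.75, -0.2, -0.36, 0, 0, 0.95, -1]
    - [-0.75, -0.2, -0.36, 0, 0, 0.95, -1]
    - [-0.75, -0.2, -0.36, 0, 0, 0.95, -1]
    - [-0.75, -0.2, -0.36, 0, 0, 0.95, -1]

```text
time_s: 0.77
position: [0.3663, 0.4856, 0.3556]
tcp_rot: [[-0.527, 0.85, 0.001], [0.85, 0.527, -0.001], [-0.002, 0.001, -1.0]]
force: [0.3, 0.5, 0.3]
opening: 1.002
grasp_force: 0.0
```

step_arm:
  steps:
    - [-0.95, -0.04, 0, 0, 0, 0.7, -1]
    - [-0.95, -0.04, 0, 0, 0, 0.7, -1]
    - [-0.95, -0.04, 0, 0, 0, 0.7, -1]
    - [-0.95, -0.04, 0, 0, 0, 0.7, -1]
    - [-0.95, -0.04, 0, 0, 0, 0.7, -1]
    - [-0.95, -0.04, 0, 0, 0, 0.7, -1]
    - [-0.95, -0.04, 0, 0, 0, 0.7, -1]
    - [-0.95, -0.04, 0, 0, 0, 0.7, -1]

```text
time_s: 1.43
position: [0.5085, 0.235, 0.355]
tcp_rot: [[-0.007, 1.0, 0.001], [1.0, 0.007, -0.003], [-0.003, 0.001, -1.0]]
force: [-0.6, 1.3, -0.5]
opening: 0.997
grasp_force: 0.0
```

Tool x is now world +y and tool y is world +x. Remaining: y -0.575, x +0.008.

step_arm:
  steps:
    - [-1, 0.03, 0, 0, 0, 0, -1]
    - [-1, 0.03, 0, 0, 0, 0, -1]
    - [-1, 0.03, 0, 0, 0, 0, -1]
    - [-1, 0.03, 0, 0, 0, 0, -1]
    - [-1, 0.03, 0, 0, 0, 0, -1]
    - [-1, 0.03, 0, 0, 0, 0, -1]
    - [-1, 0.03, 0, 0, 0, 0, -1]
    - [-1, 0.03, 0, 0, 0, 0, -1]

```text
time_s: 2.1
position: [0.5188, -0.0647, 0.3552]
tcp_rot: [[-0.009, 1.0, 0.0], [1.0, 0.009, -0.003], [-0.003, 0.0, -1.0]]
force: [-0.0, 0.6, 0.8]
opening: 1.002
grasp_force: 0.0
```

step_arm:
  steps:
    - [-0.9, 0, 0, 0, 0, 0, -1]
    - [-0.9, 0, 0, 0, 0, 0, -1]
    - [-0.9, 0, 0, 0, 0, 0, -1]
    - [-0.9, 0, 0, 0, 0, 0, -1]
    - [-0.9, 0, 0, 0, 0, 0, -1]
    - [-0.9, 0, 0, 0, 0, 0, -1]
    - [-0.9, 0, 0, 0, 0, 0, -1]
    - [-0.9, 0, 0, 0, 0, 0, -1]

```text
time_s: 2.77
position: [0.5222, -0.3336, 0.3544]
tcp_rot: [[-0.009, 1.0, -0.0], [1.0, 0.009, -0.001], [-0.001, -0.0, -1.0]]
force: [0.7, 0.3, -0.8]
opening: 1.002
grasp_force: 0.0
```

step_arm:
  steps:
    - [-0.022, -0.02, 0.1, 0, 0, 0, -1]
    - [-0.022, -0.02, 0.2, 0, 0, 0, -1]
    - [-0.022, -0.02, 0.25, 0, 0, 0, -1]
    - [-0.022, -0.02, 0.25, 0, 0, 0, -1]

```text
time_s: 3.1
position: [0.5145, -0.3324, 0.276]
tcp_rot: [[-0.015, 1.0, -0.007], [1.0, 0.015, 0.008], [0.008, -0.007, -1.0]]
force: [-0.3, 1.4, 0.1]
opening: 1.001
grasp_force: 0.0
```

```bash
python3 - <<'E'
from rig import *
import cv2,numpy as np
f=lambda i:cv2.resize(i,(400,400),interpolation=cv2.INTER_CUBIC)
a=capture('scene')['image'][140:240,120:220,::-1];b=capture('top')['image'][145:245,285:385,::-1]
cv2.imwrite('pics/c2.png',np.hstack([f(a),f(b)]));print(read_state()['position'])
E
```

```text
[ 0.51664961 -0.33446614  0.28034314]
```

View pics/c2.png

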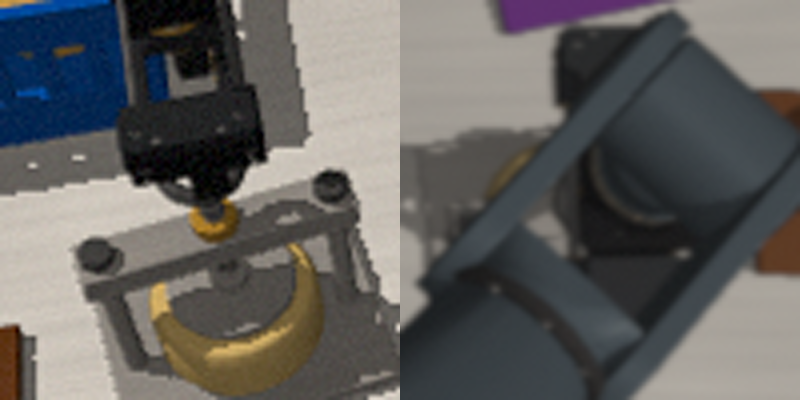

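The fingers sit above the wheel. The near finger tip (crop 215,190) is about 6 mm to +y of the wheel centre (200,168), which agrees with the measured TCP. I let it settle and shift slightly.

step_arm:
  steps:
    - [-0.01, 0, 0, 0, 0, 0, -1]
    - [-0.01, 0, 0, 0, 0, 0, -1]
    - [-0.01, 0, 0, 0, 0, 0, -1]

```text
time_s: 3.45
position: [0.5172, -0.3393, 0.2822]
tcp_rot: [[-0.014, 1.0, 0.002], [1.0, 0.014, -0.002], [-0.002, 0.002, -1.0]]
force: [-0.2, -0.1, -0.6]
opening: 1.0
grasp_force: 0.0
```

step_arm:
  steps:
    - [0, 0, 0.08, 0, 0, 0, -1]
    - [0, 0, 0.15, 0, 0, 0, -1]
    - [0, 0, 0.2, 0, 0, 0, -1]
    - [0, 0, 0.207, 0, 0, 0, -1]
    - [0, 0, 0.207, 0, 0, 0, -1]
    - [0, 0, 0.207, 0, 0, 0, -1]

```text
time_s: 3.95
position: [0.517, -0.3395, 0.2197]
tcp_rot: [[-0.014, 1.0, 0.002], [1.0, 0.014, -0.001], [-0.002, 0.002, -1.0]]
force: [-0.2, 0.5, 0.3]
opening: 1.0
grasp_force: 0.0
```

step_arm:
  steps:
    - [0, 0, 0, 0, 0, 0, 1]
    - [0, 0, 0, 0, 0, 0, 1]
    - [0, 0, 0, 0, 0, 0, 1]
    - [0, 0, 0, 0, 0, 0, 1]
    - [0, 0, 0, 0, 0, 0, 1]
    - [0, 0, 0, 0, 0, 0, 1]
    - [0, 0, 0, 0, 0, 0, 1]
    - [0, 0, 0, 0, 0, 0, 1]

```text
time_s: 4.62
position: [0.5136, -0.339, 0.2186]
tcp_rot: [[-0.015, 1.0, -0.007], [1.0, 0.015, 0.0], [0.0, -0.007, -1.0]]
force: [-5.6, -0.9, 4.1]
opening: 0.666
grasp_force: 30.0
```

Gripped at about 58 mm. Now I turn anticlockwise (negative about tool z) and rise with the wheel.

step_arm:
  steps:
    - [0, -0.01, -0.0035, 0, 0, -0.11, 1]
    - [0, -0.01, -0.007, 0, 0, -0.22, 1]
    - [0, -0.01, -0.0105, 0, 0, -0.33, 1]
    - [0, -0.01, -0.014, 0, 0, -0.44, 1]
    - [0, -0.01, -0.0175, 0, 0, -0.55, 1]
    - [0, -0.01, -0.021, 0, 0, -0.66, 1]
    - [0, -0.01, -0.0245, 0, 0, -0.77, 1]
    - [0, -0.01, -0.028, 0, 0, -0.88, 1]

```text
time_s: 5.28
position: [0.5129, -0.3393, 0.2269]
tcp_rot: [[-0.651, 0.759, -0.001], [0.759, 0.651, -0.001], [0.0, -0.001, -1.0]]
force: [-1.8, -0.7, -0.4]
opening: 0.664
grasp_force: 30.0
```

step_arm:
  steps:
    - [0, 0, -0.0035, 0, 0, -0.11, 1]
    - [0, 0, -0.007, 0, 0, -0.22, 1]
    - [0, 0, -0.0105, 0, 0, -0.33, 1]
    - [0, 0, -0.014, 0, 0, -0.44, 1]
    - [0, 0, -0.0175, 0, 0, -0.55, 1]
    - [0, 0, -0.021, 0, 0, -0.66, 1]
    - [0, 0, -0.0245, 0, 0, -0.77, 1]
    - [0, 0, -0.028, 0, 0, -0.88, 1]

```text
time_s: 5.95
position: [0.5127, -0.3398, 0.2353]
tcp_rot: [[-0.985, 0.17, -0.001], [0.17, 0.985, -0.002], [0.001, -0.002, -1.0]]
force: [-2.2, -1.6, -0.9]
opening: 0.661
grasp_force: 30.0
```

```bash
python3 - <<'E'
from rig import *
import cv2,numpy as np
f=lambda i:cv2.resize(i,(400,400),interpolation=cv2.INTER_CUBIC)
a=capture('scene')['image'][140:240,120:220,::-1]
cv2.imwrite('pics/c3.png',np.hstack([f(a),cv2.imread('pics/c2.png')[:,:400]]));s=read_state();print(s['joint_positions'],s['moment'],s['force'])
E
```

```text
[ -43.8700257    30.23063092   84.29967195   -0.13579485   65.45634181
 -124.20666487] [-0.64795974  0.35582753  0.22248213] [-2.38850073 -0.58662174 -0.50612243]
```

View pics/c3.png

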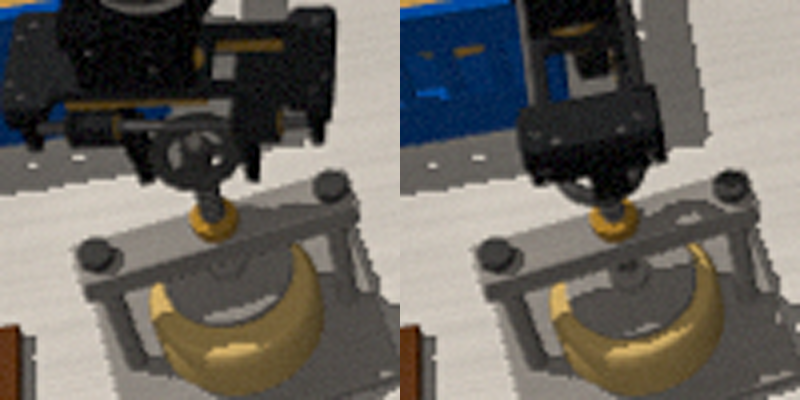

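The wheel has risen (crop 200,168 → 195,150, about 16 mm), the plate stands clear and the cheese hasn't moved. I release and withdraw upwards.

step_arm:
  steps:
    - [0, 0, 0, 0, 0, 0, -1]
    - [0, 0, 0, 0, 0, 0, -1]
    - [0, 0, 0, 0, 0, 0, -1]
    - [0, 0, 0, 0, 0, 0, -1]
    - [0, 0, 0, 0, 0, 0, -1]
    - [0, 0, 0, 0, 0, 0, -1]
    - [0, 0, 0, 0, 0, 0, -1]
    - [0, 0, 0, 0, 0, 0, -1]

```text
time_s: 6.67
position: [0.5134, -0.3389, 0.2352]
tcp_rot: [[-0.985, 0.174, 0.0], [0.174, 0.985, 0.0], [-0.0, 0.0, -1.0]]
force: [0.4, -0.2, -0.0]
opening: 0.994
grasp_force: 0.0
```

step_arm:
  steps:
    - [0, 0, -0.05, 0, 0, 0, -1]
    - [0, 0, -0.12, 0, 0, 0, -1]
    - [0, 0, -0.22, 0, 0, 0, -1]
    - [0, 0, -0.32, 0, 0, 0, -1]
    - [0, 0, -0.42, 0, 0, 0, -1]
    - [0, 0, -0.5, 0, 0, 0, -1]
    - [0, 0, -0.5, 0, 0, 0, -1]
    - [0, 0, -0.5, 0, 0, 0, -1]

```text
time_s: 7.33
position: [0.5138, -0.3393, 0.387]
tcp_rot: [[-0.985, 0.174, 0.003], [0.174, 0.985, -0.003], [-0.003, -0.002, -1.0]]
force: [0.0, 0.1, -0.2]
opening: 0.996
grasp_force: 0.0
```

```bash
python3 - <<'E'
from rig import *
import cv2,numpy as np
f=lambda i:cv2.resize(i,(400,400),interpolation=cv2.INTER_CUBIC)
a=capture('scene')['image'][140:240,120:220,::-1]
cv2.imwrite('pics/c4.png',np.hstack([f(a),f(cv2.imread('pics/scene0.png')[140:240,120:220])]));s=read_state();print(s['position'],s['qvel'],s['force'])
E
```

```text
[ 0.51315357 -0.3387154   0.38510369] [0.00353569 1.52528585 2.07350355 0.07204985 0.07714255 0.03952424] [ 0.28803264  0.09632172 -0.07499573]
```

View pics/c4.png

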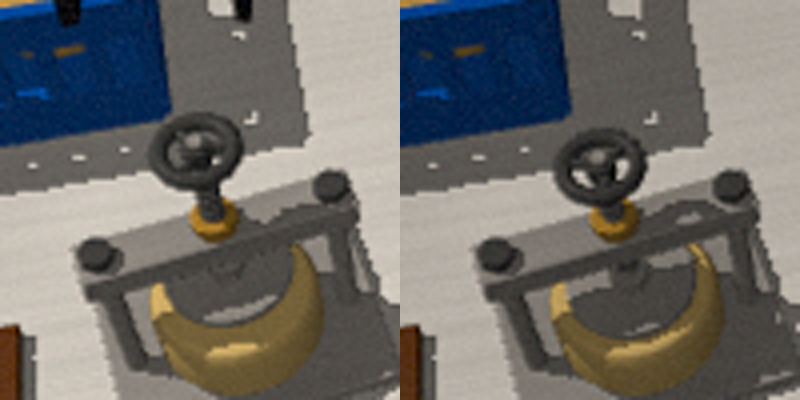

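The wheel stays raised and turned, with its centre at crop (195,150) against (200,168) at the start. The cheese is unmoved and the gripper is clear.

```bash
python3 -c "
from rig import *
print(hand_in())"
```

```text
the job is handed in; nothing more can be done
None
```

I turned the round-cheese press's handwheel about 80° anticlockwise, lifting the plate about 16 mm by the turn angle. The wheel is released, the cheese looks unmoved in the last picture, the other press was not touched, and the job is handed in (no verdict was returned).

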